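Queue three sample bottles in the gravity-feed rack and release the first

TASK

Load the three aluminium bottles from the carrier tray into the loading mouth at the high end of the gravity-feed rack, one at a time, to be dispensed in this order: the straight-sided check standard, the narrow-necked fuel sample, the wide-necked flush bottle. Lay each one gently across the runners, base to the solid side plate and cap to the open side, and let it roll down to the queue. When all three are queued, press the release lever fully down once, hold it until the check standard has rolled into the pick-up bay, and let it come up so that the next bottle moves to the gate; leave the other things on the bench as they are.

Things in the scene. Friction and masses are not known exactly. Their poses are not given: they have to be found in the camera images.
- rack: Fixed gravity-feed rack of aluminium, 146 x 346 x 140 mm, over a dark drip pan. Origin on the bench, mid-length, on the line over which the bottles' origins run; +x across the chute to the open cap side, +y along it to the HIGH loading end. The chute falls 8 deg towards -y. Bottles lie along x on two slick white runners (x -56 to -34 and 19 to 35, top at z = 83 under point mouth, 60 at the gate).
- mouth (a point): In the open loading mouth (rack y 10 to 168), where the origin of a well laid bottle is: 25 mm above the runners, 72 mm from the low back lip, 84 mm before the straps. Axes as the rack. A bottle let go here rolls down by itself. Solid side plate inside at x = -56, 34 mm high; guide bar inside at x = +82, 14 to 34 mm high: 138 mm for the 126 mm bottles, flared tops.
- gate (a point): Where the first queued bottle's origin rests, against the release rocker's front stop, 25 mm above the runners.
- queue2 (a point): Where the second queued bottle's origin rests, 50 mm up the slope from point gate. Two hold-down straps 56 mm above the runners, and two full-width bridges to 62 mm, cover the queue (rack y -90 to 10): nothing goes in or out here.
- queue3 (a point): Where the third queued bottle's origin rests, 100 mm up the slope from point gate, at the lower edge of the mouth.
- bay (a point): Where a released bottle's origin rests in the pick-up bay at the low end (open above, end lip 24 mm high), 72 mm down the slope from point gate.
- lever_pad (a point): Middle of the top of the release lever's black pad (36 mm along rack x, 32 mm the other way), outside the solid side plate (pad at rack x = -66 to -102, top 75 mm above the bench at rest). It moves with the lever.
- release (a joint): Release lever: 0 up (at rest), 0.6 rad fully pressed. Its shaft runs along rack x, 71 mm up the slope from the pad: the pad goes straight down 44 mm to its stop. Spring return, about 3 N to start, 5 to 6 N fully down. Pressed, the front stop sinks and the first bottle rolls out while a rear stop holds the second; hold it about 0.8 s. Let go, it springs up and the next bottle rolls to the gate.
- tray: Fixed grey plastic carrier tray, 154 x 278 x 22 mm. Origin on the bench, mid-length, 13 mm to -x of the middle of its width; floor at z = 8. Three cradles across it at y = -90, 0 and +90 (one bottle in each, which one varies), each with small chocks beside the bottle, up to z = 20, at x = -40 and x = 24.
- standard: Check standard: straight-sided aluminium bottle with no neck, black cap as wide as the body. 50 mm diameter, 126 mm long, about 0.19 kg, rolls freely. +x along its axis to the cap: base at x = -50, cap top at x = +76; origin on the axis, a good place to grip. Starts lying in a tray cradle, axis at z = 33, cap to the tray's +x.
- sample: Fuel sample: aluminium bottle with a long sloping shoulder from x = 30, narrow neck and small black cap 23 mm wide. 50 mm diameter, 126 mm long, about 0.19 kg, rolls freely. +x along its axis to the cap: base at x = -50, cap top at x = +76; origin on the axis, a good place to grip. Starts lying in a tray cradle, axis at z = 33, cap to the tray's +x.
- flush: Flush bottle: aluminium bottle with a short shoulder from x = 40, wide neck and black cap 37 mm wide. 50 mm diameter, 126 mm long, about 0.19 kg, rolls freely. +x along its axis to the cap: base at x = -50, cap top at x = +76; origin on the axis, a good place to grip. Starts lying in a tray cradle, axis at z = 33, cap to the tray's +x.
- standard_cap (a point): Centre of the check standard's cap top, 76 mm from its origin along the axis.
- sample_cap (a point): Centre of the fuel sample's cap top, 76 mm from its origin along the axis.
- flush_cap (a point): Centre of the flush bottle's cap top, 76 mm from its origin along the axis.
- amber: Bystander: standing amber bottle, 84 mm diameter, 210 mm tall; origin under its base.
- beaker: Bystander: glass beaker, 76 mm diameter, 95 mm tall; origin under its base.
- pen: Bystander: marker pen 135 mm long lying on the fixed logbook (150 x 210 x 15 mm); origin on its underside near the middle.
Things that resemble listed ones, but are neither listed nor needed, are in the scene too. Leave any green or purple look-alike of the sample alone.

How it is judged:
On the way, in this order (a step that is already met when the one before it is completed fails the run):
1. the check standard lies first in the queue, at the gate, released, cap to the open side (distance between standard and gate below 0.016 m and x of standard_cap in the frame of rack above 0.055 m and contact force between the fingers and standard below 0.05 N), for 0.2 s.
2. the fuel sample lies second in the queue behind it (distance between standard and gate below 0.016 m and x of each of standard_cap, sample_cap in the frame of rack above 0.055 m and distance between sample and queue2 below 0.016 m and contact force between the fingers and sample below 0.05 N), for 0.2 s.
3. the flush bottle lies third in the queue (distance between standard and gate below 0.016 m and x of each of standard_cap, sample_cap, flush_cap in the frame of rack above 0.055 m and distance between sample and queue2 below 0.016 m and distance between flush and queue3 below 0.016 m and contact force between the fingers and flush below 0.05 N), for 0.2 s.
4. the release lever is held down while the check standard rolls into the pick-up bay (distance between standard and bay below 0.035 m and value of joint release above 0.3 rad), for 0.05 s.
At the end, for the whole second after the job is handed in: The check standard rests in the pick-up bay, the fuel sample at the gate and the flush bottle second in the queue (each origin within 16 mm of its site), all caps to the open guide-bar side, at rest and released, and the lever is back up (under 0.05 rad) (distance between standard and bay below 0.016 m and x of each of standard_cap, sample_cap, flush_cap in the frame of rack above 0.055 m and distance between sample and gate below 0.016 m and distance between flush and queue2 below 0.016 m and value of joint release below 0.05 rad and linear speed of each of standard, sample, flush below 0.03 m/s and contact force between the fingers and standard below 0.05 N and contact force between the fingers and sample below 0.05 N and contact force between the fingers and flush below 0.05 N); the robot touches nothing.
It fails at once if a bottle is dropped or thrown (faster than 0.9 m/s while not held; rolling down the rack stays under 0.7) ((linear speed of standard above 0.9 m/s and contact force between the fingers and standard below 0.05 N) or (linear speed of sample above 0.9 m/s and contact force between the fingers and sample below 0.05 N) or (linear speed of flush above 0.9 m/s and contact force between the fingers and flush below 0.05 N)).
It fails at once if a bystander (amber bottle, beaker or pen) is moved more than 30 mm (distance of any of amber, beaker, pen from where it was at the start of the episode above 0.03 m).
It also fails if it takes over 72 s, if anything falls off the work surface, if the arm or the gripper's body presses on something with over 40 N, if the wrist force passes 120 N, or if a joint passes its speed limit or range.

ROBOT

A 6-joint arm with a two-finger parallel gripper is mounted at the origin on the work surface. World frame = base frame: x ahead of the robot, y to its left, z up, the work surface at z = 0. Lengths are in m, angles in rad, forces in N, time in s.
With the tool pointing down it reaches from about 0.325 to 0.85 m from the base axis. Payload 15.5 kg.
Tool frame: the origin (TCP) lies midway between the tips of the shut fingers; the grasp point (between the pads) lies 19 mm behind it (manip.tcp_to_grasp is the distance from the TCP to the grasp point, in m); y points along the fingers, z is the direction in which the jaws open and shut, and the axes are right-handed (so a half turn about y gives the same grasp; the last joint's range is limited). The gripper opens to 91 mm and grips with 3 to 60 N. Pads are 32 mm wide; open, the fingers measure 118 mm over their backs; the gripper's body (76 mm by 178 mm) begins 60 mm behind the grasp point.
Start: joints at [1.008, 0.494, 1.345, -0, 1.302, -0.096], TCP at [0.281, 0.558, 0.214] pointing down, gripper open.
Joint ranges: [-2.91, 2.91], [-0.82, 2.16], [0.22, 2.67], [-1.22, 4.37], [0.12, 2.79], [-3.08, 3.08]. Speed limits (rad/s): [1.89, 1.89, 2.57, 3.01, 3.01, 3.01].

INTERFACE

Orientations are given as a 3x3 rotation matrix whose columns are the frame's x, y, z axes.
In Python, from rig import manip gives the robot as it stands. Calls block until the motion is done:
- manip.movep(position, orientation): joint-space move of the TCP to a pose.
- manip.line_to(position, ori=None, vel=0.15, until_force=None): straight line of the TCP; ori=None keeps the orientation; vel is the mean speed in m/s. With until_force (N) it stops when the force on the tool has changed by that much, and returns True; else False.
- manip.move_j(angles): joint-space move.
- manip.set_gripper(opening, strength=None): finger opening in m; strength is the grip in N (None keeps the last); returns when the fingers have stopped.
- manip.hold(seconds).
- manip.solve_ik(position, orientation): joint angles nearest the present ones, or None.
- manip.observe(): the state.
- manip.read_camera(name): name is "side" or "top"; returns a dict with "frame" (384x512x3 uint8, red, green, blue), "depth" (384x512 float32, m along the optical axis (not along the pixel's ray), 0 where there is no reading), "fovy" (degrees; the focal length in pixels is half the picture's height over the tangent of half this angle, whatever the lens; pixels are square), "cx", "cy" (the principal point, pixels), "R" (3x3) and "t" (3): a world point X has camera coordinates R X + t. Camera axes: x right, y down, z forward; pixel columns grow to the right and rows downward; lengths in m; the calibration is good to about 2 mm. A picture is of the moment at which its call begins.
A pose or a line that the arm cannot do raises manip.IKError and nothing moves.
- manip.hand_in(): hands the job in, once; it reports no verdict.
Trained networks look in a picture, given as the dict that the camera call returned (one of the last four; its "shot" number tells which), for a name from the list of things; names that differ only in an ending like _2 or _b are one class to them, and where a whole thing is asked for, a point or a joint stands for the part that bears it (a point fixed in the world has none). Each returns a list of dicts, best first, with "p" (0 to 1); they miss things now and then, are a little off and sometimes report something else, mostly with a low value. They report only what shows in the picture. A call takes as long as a camera call. They do not tell look-alikes from the thing itself.
- manip.find_in(picture, label): "location" ([x, y, z] in m, in world coordinates, good to about 4 mm: the middle of the surface that is visible of it).
The state is a dict: "clock": time; "joint_pos": joint angles; "qvel": joint speeds; "joint_torque": joint torques, N m; "ee_pos": TCP position; "eef_rot": TCP orientation; "force": force on the tool from outside, world axes, zero at the start; "torque": the same for the moment, N m; "finger_gap": finger opening in m.
Only numpy, scipy, OpenCV 4.12 (cv2) and the standard library are available. Lean on these libraries where they do the work, as an engineer would, in place of code of your own. Each camera call takes 0.05 s, during which the arm holds its last target.

## Working session

There is one attempt and no reset: what is moved stays moved. The work goes in short steps, each a Python script; the robot and the scene stay as the last script left them, time stands still between calls to the robot, and variables do not carry over. Pictures are saved under pics/ and viewed, and the job is handed in when it is done.

```bash
ls; mkdir -p pics; python3 - <<'E'
from rig import manip
import cv2,pickle
o=manip.observe();print(o['clock'],o['ee_pos'],o['eef_rot'],o['finger_gap'],manip.tcp_to_grasp)
d={}
for n in("top","side"):
    p=manip.read_camera(n);d[n]=p
    cv2.imwrite(f"pics/{n}0.png",p["frame"][:,:,::-1])
    print(n,p['fovy'],p['cx'],p['cy'],p['R'],p['t'])
    for l in("rack","tray","standard","sample","flush","lever_pad"):
        print(l,[(r['location'],round(r['p'],2)) for r in manip.find_in(p,l)][:4])
pickle.dump(d,open("d0.pkl","wb"))
E
```

```text
pics
0.0 [0.28109499 0.55779927 0.21336119] [[ 8.92994894e-01 -6.06929731e-04  4.50066385e-01]
 [-4.50066785e-01 -1.01001985e-03  8.92994327e-01]
 [-8.74088246e-05 -9.99999306e-01 -1.17510148e-03]] 0.0915910083143322 0.0188
top 42.91626459568458 257.00787606305875 188.41894220676627 [[ 0.0266216  -0.99961492  0.00782966]
 [-0.99436229 -0.0272843  -0.10246566]
 [ 0.10263983 -0.00505772 -0.99470573]] [-0.06490966  0.53046792  1.83586862]
rack [([0.6361, -0.1792, 0.0529], 0.83)]
tray [([0.562, 0.1517, 0.0066], 0.93)]
standard []
sample [([0.3606, 0.071, 0.0455], 0.94), ([0.3865, -0.0877, 0.0465], 0.57), ([0.5359, 0.0888, 0.0523], 0.54)]
flush [([0.5563, 0.2607, 0.0539], 0.84)]
lever_pad [([0.5716, -0.2906, 0.0697], 0.57)]
side 49.998049750616204 253.28267558898915 198.9395657051857 [[ 0.8924233  -0.45117512  0.00465523]
 [-0.27449667 -0.55108443 -0.78800859]
 [ 0.3580953   0.70195937 -0.61564665]] [-0.48836398  0.2239668   1.21196448]
rack [([0.6315, -0.2063, 0.0661], 0.83)]
tray [([0.5155, 0.1242, 0.0132], 0.93)]
standard [([0.5541, 0.1548, 0.0476], 0.87), ([0.6343, -0.2039, 0.0657], 0.44), ([0.5296, 0.0733, 0.0489], 0.36)]
sample [([0.3761, -0.1068, 0.0406], 0.92), ([0.5279, 0.0765, 0.0466], 0.83), ([0.3503, 0.0448, 0.0451], 0.75)]
flush [([0.552, 0.2513, 0.0443], 0.87)]
lever_pad [([0.582, -0.2805, 0.0634], 0.81), ([0.6318, -0.2032, 0.0583], 0.74), ([0.5468, 0.4817, 0.1022], 0.71), ([0.5557, 0.1589, 0.0544], 0.32)]
```

```bash
python3 - <<'E'
import pickle,cv2
d=pickle.load(open("d0.pkl","rb"))
f=d["top"]["frame"][:,:,::-1]
cv2.imwrite("pics/topz.png",cv2.resize(f[90:310,130:400],None,fx=2.7,fy=2.7,interpolation=cv2.INTER_CUBIC))
E
```

```text
(no output)
```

View pics/top0.png

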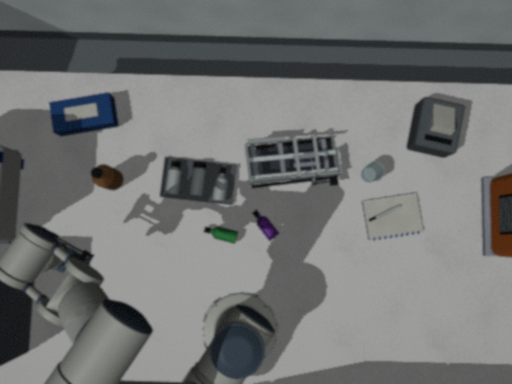

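View pics/side0.png

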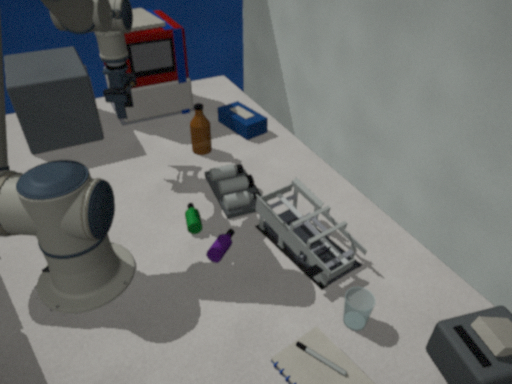

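View pics/topz.png

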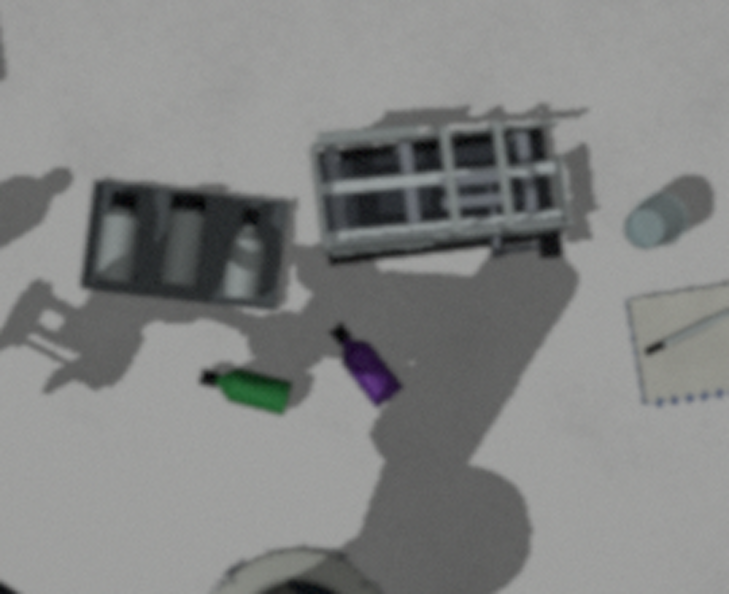

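```bash
cat > h.py <<'E'
import numpy as np,cv2
def cloud(p):
    f=192/np.tan(np.radians(p['fovy']/2)); d=p['depth']
    v,u=np.mgrid[:384,:512]
    c=np.stack([(u-p['cx'])/f*d,(v-p['cy'])/f*d,d],-1)
    X=(c-np.array(p['t']))@np.array(p['R'])
    X[d==0]=np.nan
    return X
def proj(p,X):
    f=192/np.tan(np.radians(p['fovy']/2))
    c=np.asarray(X)@np.array(p['R']).T+p['t']
    return np.stack([c[...,0]/c[...,2]*f+p['cx'],c[...,1]/c[...,2]*f+p['cy']],-1)
E
python3 - <<'E'
import pickle;from h import *
d=pickle.load(open("d0.pkl","rb"))
for n in d:
    X=cloud(d[n]);z=X[...,2];P=X.reshape(-1,3)
    P=P[~np.isnan(P[:,0])]
    b=P[(abs(P[:,0]-.55)<.3)&(abs(P[:,1])<.4)]
    print(n,"bench z pctl",np.percentile(b[:,2],[5,20,40,60]))
    # tray region
    for nm,(x0,x1,y0,y1),zl in (("tray",(.44,.68,-.0,.33),.012),("rack",(.5,.76,-.40,.03),.03)):
        m=(P[:,0]>x0)&(P[:,0]<x1)&(P[:,1]>y0)&(P[:,1]<y1)&(P[:,2]>zl)
        Q=P[m]; r=cv2.minAreaRect((Q[:,:2]*1000).astype(np.float32)); print(nm,m.sum(),r, cv2.boxPoints(r).round(0).tolist())
        g=np.full((115,150,3),0,np.uint8)
    # height map pic
    x=P
    H=np.zeros((260,480),np.float32)
    m=(x[:,0]>.44)&(x[:,0]<.7599)&(x[:,1]>-.42)&(x[:,1]<.3399)
    Q=x[m]; 
    H=np.zeros((160,380),np.float32)
    i=((.76-Q[:,0])/.002).astype(int);j=((.34-Q[:,1])/.002).astype(int)
    np.maximum.at(H,(i,j),Q[:,2])
    H=cv2.dilate(H,np.ones((2,2)))
    cv2.imwrite(f"pics/h_{n}.png",cv2.resize(cv2.applyColorMap((np.clip(H/.15,0,1)*255).astype(np.uint8),cv2.COLORMAP_JET),None,fx=2,fy=2,interpolation=0))
E
```

```text
top bench z pctl [-0.00562748 -0.00146812  0.00186756  0.00507338]
tray 1996 ((558.5707397460938, 168.74154663085938), (318.4338684082031, 235.47337341308594), 89.32775115966797) [[439.0, 11.0], [674.0, 8.0], [678.0, 327.0], [443.0, 329.0]]
rack 2447 ((628.2301025390625, -183.6046600341797), (187.89820861816406, 353.32794189453125), 5.112448215484619) [[519.0, -16.0], [550.0, -368.0], [738.0, -351.0], [706.0, 1.0]]
side bench z pctl [-0.00017695  0.00149052  0.00288888  0.00451301]
tray 1662 ((560.2572021484375, 176.3096160888672), (282.3050537109375, 157.6369171142578), 84.76370239257812) [[469.0, 43.0], [626.0, 29.0], [652.0, 310.0], [495.0, 324.0]]
rack 4009 ((627.9932250976562, -183.21316528320312), (192.99781799316406, 353.7051696777344), 5.983887672424316) [[514.0, -17.0], [550.0, -369.0], [742.0, -349.0], [706.0, 3.0]]
```

View pics/h_top.png

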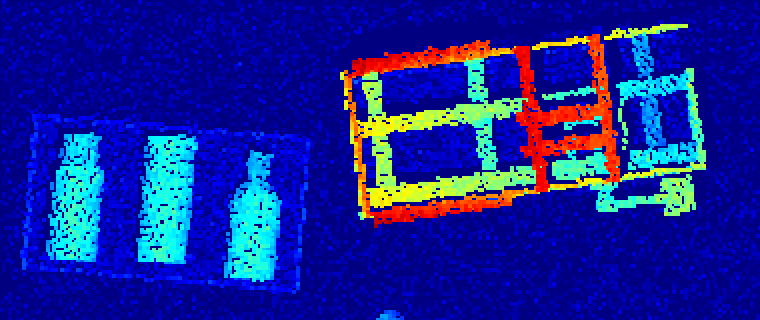

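View pics/h_side.png

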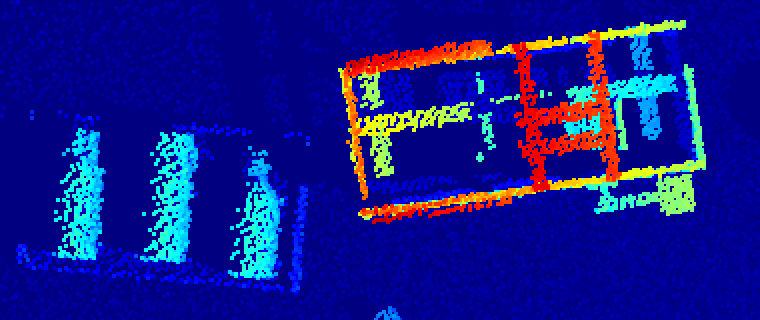

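```bash
cat > fit.py <<'E'
import pickle;from h import *
from scipy.optimize import least_squares
d=pickle.load(open("d0.pkl","rb"))
def pts(n):
    P=cloud(d[n]).reshape(-1,3);return P[~np.isnan(P[:,0])]
PT=pts("top");PS=pts("side")
def loc(P,T):
    c,s=np.cos(T[2]),np.sin(T[2]);q=P[:,:2]-T[:2]
    return np.c_[q[:,0]*c+q[:,1]*s,-q[:,0]*s+q[:,1]*c,P[:,2]]
if __name__=="__main__":
  for nm,P in(("top",PT),("side",PS),):
    T=np.array([.627-.013,-.185,np.radians(7.3)])
    for it in range(8):
        L=loc(P,T)
        # high z band extents: walls
        m=(abs(L[:,1])<185)&(abs(L[:,0]-.013)<.1)
        yb=L[:,1]
        zr=83e-3+np.tan(np.radians(8))*(yb-.094)  # runner z approx
        on=abs(L[:,2]-zr)<.008
        iny=(yb>.02)&(yb<.15)
        A=L[on&iny&(abs(L[:,0]-.027)<.02)]; B=L[on&iny&(abs(L[:,0]+.045)<.02)]
        # robust runner centre line via edges: slope
        pa=np.polyfit(A[:,1],A[:,0],1);pb=np.polyfit(B[:,1],B[:,0],1)
        lip=L[(abs(yb-.17)<.02)&(L[:,2]>.1)&(abs(L[:,0]-.013)<.05)]
        low=L[(abs(yb+.17)<.02)&(L[:,2]>.05)&(abs(L[:,0]-.0)<.05)]
        # low portion walls for yaw
        wl=L[(L[:,1]<.0)&(L[:,1]>-.16)&(abs(L[:,0]+.058)<.012)&(L[:,2]>zr+.02)&(L[:,2]<zr+.045)]
        wg=L[(L[:,1]<.0)&(L[:,1]>-.16)&(abs(L[:,0]-.084)<.012)&(L[:,2]>zr+.02)&(L[:,2]<zr+.045)]
        pw=np.polyfit(wl[:,1],wl[:,0],1);pg=np.polyfit(wg[:,1],wg[:,0],1)
        dyaw=-(np.mean([pa[0],pw[0],pg[0]]))
        T[2]+=dyaw
        dx=(np.polyval(pa,0.085)-.027); dy=(np.median(lip[:,1])+np.median(low[:,1]))/2
        c,s=np.cos(T[2]),np.sin(T[2])
        T[:2]+=[c*dx-s*dy,s*dx+c*dy]
    print(nm,T,np.degrees(T[2]),"slopes",pa[0],pb[0],pw[0],pg[0],"A,B mid",np.polyval(pa,.085),np.polyval(pb,.085),"A pct",np.percentile(A[:,0],[3,97]),np.percentile(B[:,0],[3,97]),"wall",np.polyval(pw,-.08),np.polyval(pg,-.08),"lip",np.percentile(lip[:,1],[3,50,97]),np.percentile(low[:,1],[3,50,97]),len(lip),len(low))
    pad=L[(L[:,0]<-.06)&(L[:,0]>-.12)&(L[:,1]<-.07)&(L[:,2]>.04)]
    pp=pad[(pad[:,2]>.065)&(pad[:,0]<-.068)];print("pad",pp.mean(0),pp.min(0),pp.max(0))
    print("runner z at .094",np.median(A[abs(A[:,1]-.094)<.02][:,2]), "flare x at y .06-.15,z", [np.round(np.percentile(L[(L[:,1]>.05)&(L[:,1]<.15)&(L[:,2]>.105)&k][:,0],[2,50,98]),3) for k in (L[:,0]<-.04,(L[:,0]>.06))])
E
python3 fit.py
```

```text
Traceback (most recent call last):
  File "fit.py", line 29, in <module>
    pw=np.polyfit(wl[:,1],wl[:,0],1);pg=np.polyfit(wg[:,1],wg[:,0],1)
                                        ~~~~~~~~~~^^^^^^^^^^^^^^^^^^^
TypeError: expected non-empty vector for x
```

```bash
sed -i 's/T=np.array(\[.627-.013,-.185/T=np.array([.627,-.187/' fit.py; python3 fit.py
```

```text
top [ 0.62670269 -0.18489168  0.12757176] 7.309323157141607 slopes -0.017824183015909368 -0.010877963052138312 0.03293777656851653 -0.015113593553038507 A,B mid 0.027000000001333943 -0.042294204793501725 A pct [0.01026262 0.03679838] [-0.05090996 -0.0322686 ] wall -0.05721398904279285 0.08659351216675519 lip [0.16354705 0.16874863 0.17199528] [-0.17368754 -0.16874863 -0.15133668] 51 88
pad [-0.08336357 -0.1907457   0.07819019] [-0.09977474 -0.32912318  0.06541978] [-0.06832156 -0.07131115  0.10104509]
runner z at .094 0.08564378955570585 flare x at y .06-.15,z [array([-0.575, -0.065, -0.056]), array([0.081, 0.088, 0.095])]
side [ 0.63142167 -0.18478258  0.15290782] 8.760972641299398 slopes -0.021143380485183102 0.006707656827200091 0.014255585014543718 0.006887791241312629 A,B mid 0.027000009049186 -0.05985423532364472 A pct [0.01733993 0.03520756] [-0.06256112 -0.05779106] wall -0.06097044822164153 0.08097648769867924 lip [0.16568711 0.16925493 0.17210769] [-0.17186739 -0.16925492 -0.16149498] 106 123
pad [-0.09266586 -0.23927997  0.08113951] [-0.11176018 -0.32580583  0.06500709] [-0.06809002 -0.07702639  0.10136852]
runner z at .094 0.08514875770099684 flare x at y .06-.15,z [array([-0.07 , -0.06 , -0.055]), array([0.083, 0.829, 0.84 ])]
```

```bash
cat > fit2.py <<'E'
from fit import *
for nm,P in(("top",PT),("side",PS)):
    T=np.array([.6285,-.1848,np.radians(8.)])
    for it in range(10):
        L=loc(P,T);x,y,z=L.T
        zr=83e-3+np.tan(np.radians(8))*(y-.094);h=z-zr
        S={"runA":(abs(x-.027)<.012)&(abs(h)<.007)&(y>-.16)&(y<.16),
           "runB":(abs(x+.045)<.016)&(abs(h)<.007)&(y>.02)&(y<.16),
           "guide":(abs(x-.084)<.008)&(abs(h-.034)<.012)&(y>-.165)&(y<.0),
           "guideF":(abs(x-.089)<.012)&(h>.035)&(h<.07)&(y>.03)&(y<.155),
           "plate":(abs(x+.058)<.007)&(abs(h-.034)<.01)&(y>-.165)&(y<.0),
           "plateF":(abs(x+.064)<.012)&(h>.035)&(h<.07)&(y>.03)&(y<.155),
           "lip":(abs(y-.170)<.009)&(abs(x-.013)<.065)&(h>.008),
           "low":(abs(y+.170)<.009)&(abs(x-.01)<.065)&(h>.008)}
        ks=list(S)
        A=[];b=[]
        for i,k in enumerate(ks):
            m=S[k]; tr=k in("lip","low")
            u,v=(x[m],y[m]) if tr else (y[m],x[m])
            r=np.zeros((m.sum(),len(ks)+1)); r[:,i]=1; r[:,-1]=u*(1 if tr else -1); A.append(r);b.append(v)
        A=np.vstack(A);b=np.hstack(b)
        f=lambda p:A@p-b
        s=least_squares(f,np.linalg.lstsq(A,b,rcond=None)[0],loss="soft_l1",f_scale=.003)
        p=dict(zip(ks+["yaw"],s.x))
        T[2]+=p["yaw"]
        dy=(p["lip"]+p["low"])/2;dx=((p["guide"]-.084)+(p["plate"]+.058))/2
        c,sn=np.cos(T[2]),np.sin(T[2]);T[:2]+=[c*dx-sn*dy,sn*dx+c*dy]
    print(nm,T.round(4),np.degrees(T[2]).round(2),{k:round(float(v),4) for k,v in p.items()},[int(S[k].sum()) for k in ks])
    m=(x<-.07)&(x>-.115)&(y<-.08)&(y>-.17)&(z>.06);print("pad",L[m].mean(0),np.percentile(L[m],[2,98],axis=0),m.sum())
E
python3 fit2.py
```

```text
top [ 0.628  -0.1856  0.1464] 8.39 {'runA': 0.0284, 'runB': -0.0424, 'guide': 0.0839, 'guideF': 0.0898, 'plate': -0.0579, 'plateF': -0.0631, 'lip': 0.169, 'low': -0.169, 'yaw': -0.0} [250, 158, 60, 138, 52, 108, 62, 63]
pad [-0.08500977 -0.129766    0.07285226] [[-0.10083361 -0.15431212  0.06156681]
 [-0.0707447  -0.08409719  0.08383909]] 100
side [ 0.6294 -0.1853  0.1419] 8.13 {'runA': 0.0279, 'runB': -0.0586, 'guide': 0.0839, 'guideF': 0.0896, 'plate': -0.0579, 'plateF': -0.0648, 'lip': 0.1695, 'low': -0.1695, 'yaw': -0.0} [309, 89, 199, 189, 198, 66, 118, 108]
pad [-0.08571441 -0.13050492  0.07458843] [[-0.10097021 -0.15463167  0.06412534]
 [-0.07133299 -0.08642891  0.08003315]] 140
```

```bash
cat > fit3.py <<'E'
from fit import *
for nm,P in(("top",PT),("side",PS),("both",np.r_[PT,PS])):
    def res(p,L=None):
        L=loc(P,p[:3]);x,y,z=L.T
        r=[]
        for k,yc in enumerate((-.09,0,.09)):
            m=sel[k]
            r.append(np.hypot(y[m]-yc,z[m]-.033-p[3])-.025)
        return np.hstack(r)
    T=np.array([.556,.167,np.radians(-5),0.])
    for it in range(6):
        L=loc(P,T);x,y,z=L.T
        sel=[(abs(x+.01)<.035)&(abs(y-yc)<.03)&(z>.03)&(z<.075) for yc in(-.09,0,.09)]
        q=T.copy()
        g=lambda p:res([q[0],p[0],p[1],p[2]])
        s=least_squares(g,[q[1],q[2],q[3]],loss="soft_l1",f_scale=.003)
        T[1:]=s.x
        L=loc(P,T);x,y,z=L.T
        ends=[]
        for yc in(-.09,0,.09):
            m=(abs(y-yc)<.012)&(z>.04)&(abs(x)<.12);ends.append(np.percentile(x[m],[1,99]))
        ends=np.array(ends)
        T[0]+=.5*np.mean(np.mean(ends,1)-.013)
    print(nm,T.round(4),np.degrees(T[2]).round(2),"rms",np.sqrt(np.mean(g(T[1:])**2)).round(4),"ends",ends.round(4).tolist(),[int(m.sum()) for m in sel])
    fl=L[(abs(y)<.15)&(abs(x-.013)<.09)&(z>.014)&(z<.028)];print("rim",np.percentile(fl,[1,99],axis=0).round(4).tolist())
E
python3 fit3.py
```

```text
top [ 0.5444  0.1767 -0.0858  0.002 ] -4.91 rms 0.0039 ends [[-0.053, 0.0697], [-0.0442, 0.0792], [-0.0497, 0.0739]] [240, 248, 243]
rim [[-0.0643, -0.1381, 0.0141], [0.0918, 0.139, 0.0273]]
side [ 0.5462  0.1795 -0.092   0.0026] -5.27 rms 0.0032 ends [[-0.0533, 0.0709], [-0.0454, 0.0803], [-0.0503, 0.0739]] [248, 237, 206]
rim [[-0.0644, -0.1425, 0.0142], [0.0923, 0.1378, 0.0275]]
both [ 0.5451  0.1781 -0.0861  0.002 ] -4.93 rms 0.0037 ends [[-0.0533, 0.0705], [-0.0447, 0.0801], [-0.0501, 0.0734]] [486, 486, 452]
rim [[-0.0647, -0.1405, 0.0141], [0.0915, 0.1384, 0.0275]]
```

```bash
cat > mv.py <<'E'
from rig import manip
import numpy as np
TR=(.5453,.1780,-.0872); RK=(.6287,-.1855,.1440)
def Ry(a):
    c,s=np.cos(a),np.sin(a);return np.array([[c,0,-s],[s,0,c],[0,-1,0]],float)
def W(T,x,y,z):
    c,s=np.cos(T[2]),np.sin(T[2]);return [T[0]+c*x-s*y,T[1]+s*x+c*y,z]
YC={"sample":-.09,"standard":0.,"flush":.09}
DX={"sample":-.004,"standard":.0045,"flush":-.001}
def st(m=""):
    o=manip.observe();print(m,round(o['clock'],2),np.round(o['ee_pos'],4),"gap",round(o['finger_gap'],4),"F",np.round(o['force'],1))
def pick(n,hover=True):
    R=Ry(TR[2]);y=YC[n]
    manip.line_to(W(TR,-.002,y,.10),ori=R,vel=.3)
    manip.line_to(W(TR,-.002,y,.016),vel=.12)
    st("down"); manip.set_gripper(.03,strength=15); st("grip")
    manip.line_to(W(TR,-.002,y,.20),vel=.25)
    st("up")
def carry(n):
    R=Ry(RK[2]);off=DX[n]+.002
    manip.line_to(W(RK,-off,.094,.20),ori=R,vel=.35); st("above mouth")
    manip.line_to(W(RK,-off,.094,.108-.017+.006),vel=.15)
    r=manip.line_to(W(RK,-off,.094,.108-.017-.004),vel=.03,until_force=2.5)
    st(f"placed {r}")
E
python3 - <<'E'
from mv import *
st()
manip.set_gripper(.078)
manip.line_to([.40,.32,.25],ori=Ry(.1),vel=.35);st("wp")
manip.line_to(W(TR,-.002,0,.12),ori=Ry(TR[2]),vel=.35);st("hover")
import cv2
p=manip.read_camera("side");cv2.imwrite("pics/s1.png",cv2.resize(p["frame"][130:290,150:390,::-1],None,fx=3,fy=3))
E
```

```text
0.7 [0.2813 0.5581 0.2139] gap 0.0912 F [ 0.1  0.3 -0.1]
wp 2.17 [0.3997 0.3205 0.2499] gap 0.0778 F [-0.2  0.4 -0.1]
hover 3.01 [0.5426 0.1793 0.1204] gap 0.0779 F [-0.7  0.4  0.5]
```

View pics/s1.png

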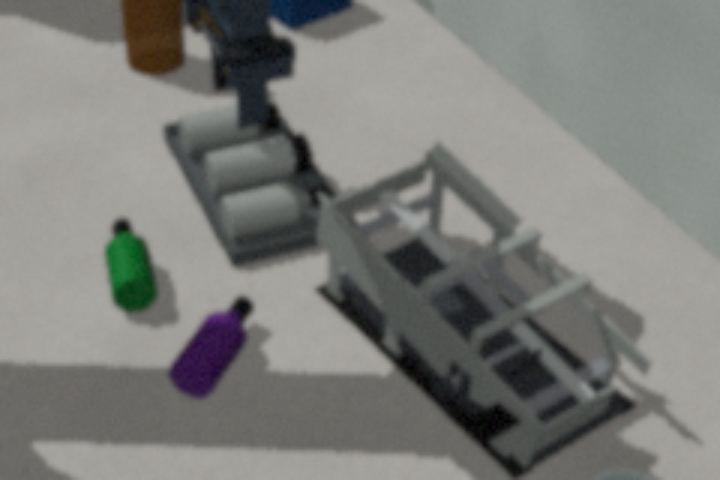

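The side view shows the gripper hovering at about (255,100), over the middle bottle, and nothing has been disturbed. Next I'll pick the standard.

```bash
python3 - <<'E'
from mv import *
pick("standard"); carry("standard")
import cv2
p=manip.read_camera("side");cv2.imwrite("pics/s2.png",cv2.resize(p["frame"][130:290,150:390,::-1],None,fx=3,fy=3))
p=manip.read_camera("top");cv2.imwrite("pics/t2.png",cv2.resize(p["frame"][110:220,150:350,::-1],None,fx=4,fy=4))
E
```

```text
down 4.16 [0.5438 0.1783 0.0167] gap 0.0783 F [-0.1  0.1 -1.4]
grip 4.7 [0.5434 0.1782 0.0162] gap 0.0498 F [-0.7 -0.4  5.3]
up 5.58 [0.5425 0.178  0.1986] gap 0.0495 F [-0.2  0.3 -3.4]
above mouth 6.53 [ 0.608  -0.0928  0.1989] gap 0.0496 F [-0.3 -0.5 -1.9]
placed True 7.67 [ 0.6095 -0.0937  0.0903] gap 0.0497 F [ 0.8 -0.1 -0.5]
```

View pics/s2.png

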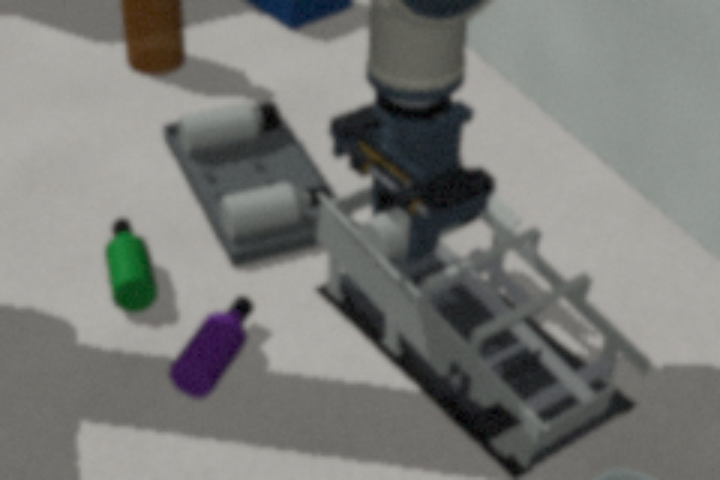

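View pics/t2.png

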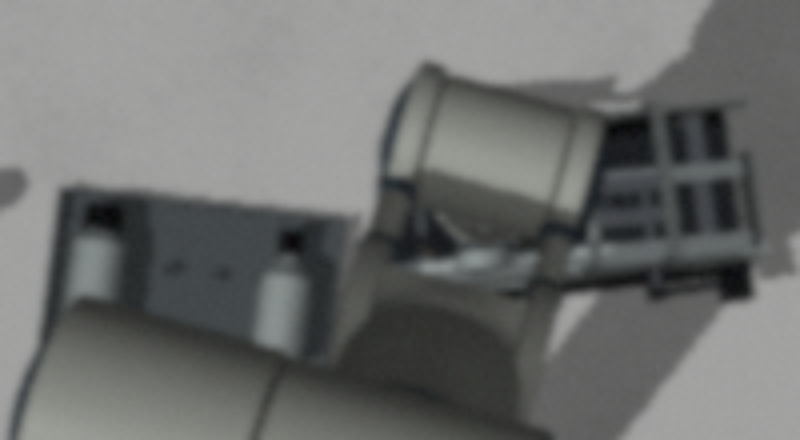

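The side view shows the bottle inside the rack mouth, between plate and guide, at about (400,240). Contact came at the expected height, so I'll release.

```bash
cat >> mv.py <<'E'
def release():
    manip.set_gripper(.085)
    p=manip.observe()['ee_pos']
    manip.line_to([p[0],p[1],.20],vel=.12)
    st("released")
E
python3 - <<'E'
from mv import *
release()
import cv2
p=manip.read_camera("side");cv2.imwrite("pics/s3.png",cv2.resize(p["frame"][130:290,150:390,::-1],None,fx=3,fy=3))
print(manip.find_in(p,"standard")[:2])
manip.line_to(W(TR,-.002,YC["sample"],.15),ori=Ry(TR[2]),vel=.35);st()
p=manip.read_camera("side");cv2.imwrite("pics/s4.png",cv2.resize(p["frame"][130:290,150:390,::-1],None,fx=3,fy=3))
E
```

```text
released 9.54 [ 0.6085 -0.0933  0.1993] gap 0.0849 F [ 0.1 -0.3 -0.7]
[{'location': [0.649, -0.2715, 0.0989], 'p': 0.72}]
 10.37 [0.5355 0.0887 0.1499] gap 0.0851 F [-0.1 -0.7 -0.1]
```

View pics/s3.png

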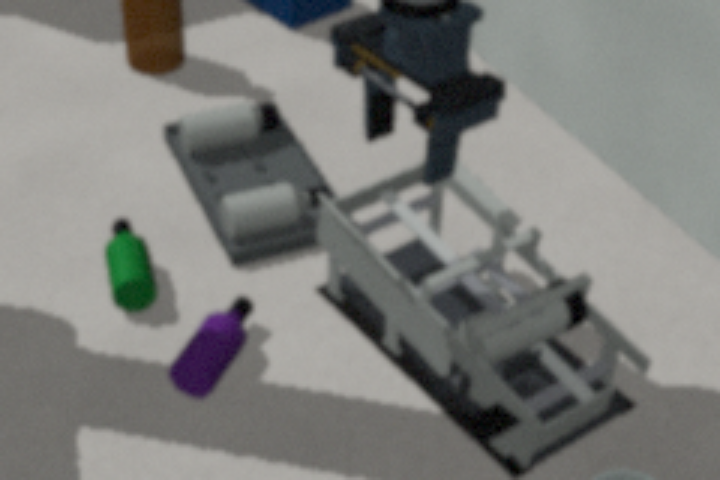

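View pics/s4.png

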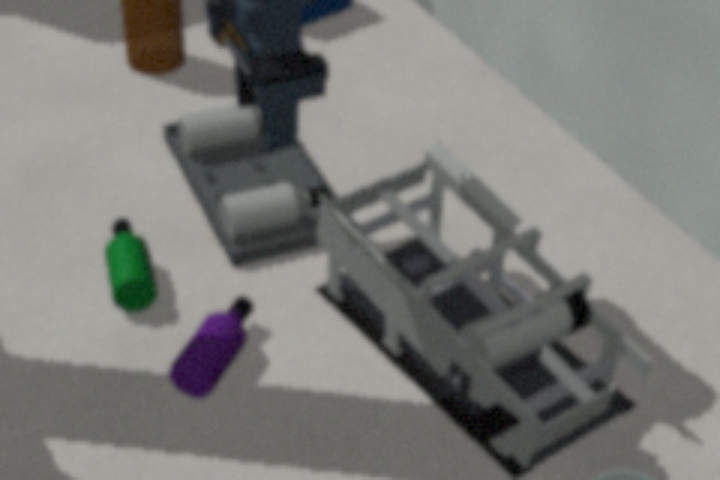

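The standard has rolled to the gate and lies square, with its cap at about (578,310) on the open side. Next is the sample.

```bash
python3 - <<'E'
from mv import *
import cv2
manip.set_gripper(.078)
pick("sample"); carry("sample")
p=manip.read_camera("side");cv2.imwrite("pics/s5.png",cv2.resize(p["frame"][130:290,150:390,::-1],None,fx=3,fy=3))
release()
manip.line_to(W(TR,-.002,YC["flush"],.15),ori=Ry(TR[2]),vel=.35);st()
p=manip.read_camera("side");cv2.imwrite("pics/s6.png",cv2.resize(p["frame"][130:290,150:390,::-1],None,fx=3,fy=3))
E
```

```text
down 11.93 [0.5371 0.0903 0.0176] gap 0.0781 F [ 0.1 21.4 13.6]
grip 12.47 [0.5356 0.0884 0.0161] gap 0.0496 F [-0.4 -0.7  3.3]
up 13.35 [0.5347 0.0885 0.1988] gap 0.0494 F [ 0.7 -0.4 -2.4]
above mouth 14.07 [ 0.6164 -0.0924  0.1983] gap 0.0498 F [ 0.1 -0.4 -2. ]
placed True 15.21 [ 0.6179 -0.0925  0.0903] gap 0.0496 F [ 0.6 -0.6 -1.4]
released 17.02 [ 0.6169 -0.0921  0.1992] gap 0.0851 F [ 0.7 -0.4 -0.1]
 18.23 [0.5514 0.2668 0.15  ] gap 0.0849 F [-0.  -1.2 -0. ]
```

View pics/s6.png

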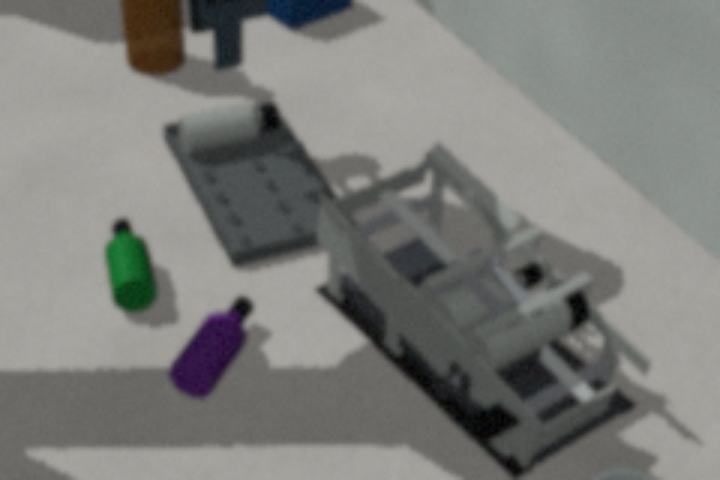

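The sample is queued second, with its cap at about (530,275). During its descent a finger pressed sideways on the tray end wall with about 21 N. I'll use a narrower opening for the flush bottle.

```bash
python3 - <<'E'
from mv import *
import cv2
manip.set_gripper(.064)
pick("flush"); carry("flush")
release()
manip.line_to(W(RK,-.12,.05,.25),vel=.35);st()
for n in("side","top"):
    p=manip.read_camera(n)
    c=p["frame"][130:290,150:390,::-1] if n=="side" else p["frame"][110:220,150:350,::-1]
    cv2.imwrite(f"pics/{n}7.png",cv2.resize(c,None,fx=3,fy=3))
    import pickle;pickle.dump(p,open(f"q_{n}.pkl","wb"))
E
```

```text
down 19.98 [0.5518 0.2681 0.0169] gap 0.0639 F [ 0.5 -0.2  0.5]
grip 20.34 [0.5516 0.268  0.0167] gap 0.0494 F [-1.1 -0.4  7.7]
up 21.23 [0.5503 0.2675 0.1986] gap 0.0498 F [ 0.2  0.  -2. ]
above mouth 22.42 [ 0.6137 -0.0913  0.1994] gap 0.049 F [ 0.7  0.2 -0.6]
placed True 23.55 [ 0.615  -0.0929  0.0908] gap 0.0495 F [ 1.4  0.3 -1. ]
released 25.31 [ 0.6139 -0.0925  0.1992] gap 0.0851 F [ 0.   0.5 -0.1]
 25.85 [ 0.5023 -0.1536  0.25  ] gap 0.0849 F [-0.4  0.9 -0.5]
```

View pics/side7.png

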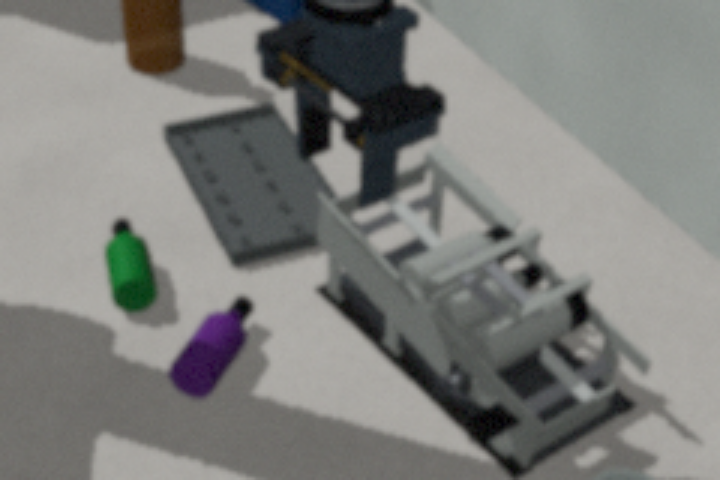

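View pics/top7.png

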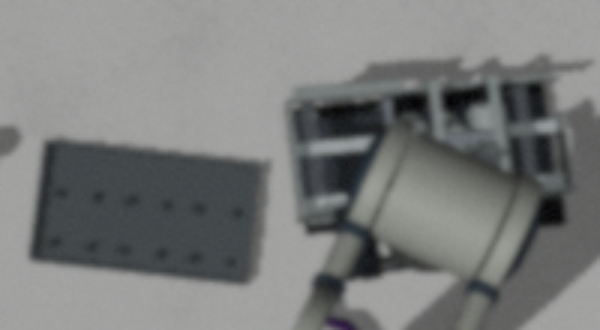

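All three lie square in the queue, caps at about (500,235), (530,270) and (578,310). I'll check this with depth, then go to the lever with the tool tilted outward so the gripper body clears the rack.

```bash
cat > chk.py <<'E'
import pickle,sys;from h import *
from mv import RK
def check(p):
    X=cloud(p).reshape(-1,3);X=X[~np.isnan(X[:,0])]
    c,s=np.cos(RK[2]),np.sin(RK[2]);q=X[:,:2]-RK[:2]
    x=q[:,0]*c+q[:,1]*s;y=-q[:,0]*s+q[:,1]*c;z=X[:,2]
    h=z-(.083+np.tan(np.radians(8))*(y-.094))
    out={}
    for n,y0 in(("bay",-.141),("gate",-.070),("q2",-.020),("q3",.029)):
        m=(x>-.045)&(x<.07)&(abs(y-y0)<.026)&(h>.022)&(h<.054)
        out[n]=(int(m.sum()),)+tuple(np.round([np.median(y[m]),np.percentile(x[m],2),np.percentile(x[m],98)],3)) if m.sum() else 0
    print(out)
E
python3 - <<'E'
from chk import *
check(pickle.load(open("q_side.pkl","rb")));check(pickle.load(open("q_top.pkl","rb")))
from mv import *
t=np.radians(22);c,s=np.cos(RK[2]),np.sin(RK[2])
Rz=np.array([[c,-s,0],[s,c,0],[0,0,1]])
R=Rz@np.array([[np.cos(t),np.sin(t),0],[0,0,1],[np.sin(t),-np.cos(t),0]])
print(np.linalg.det(R))
manip.set_gripper(0.0)
st()
try:
    manip.line_to(W(RK,-.081,-.138,.17),ori=R,vel=.25)
except manip.IKError as e:
    print(e); manip.movep(W(RK,-.081,-.138,.17),R)
st()
manip.line_to(W(RK,-.081,-.138,.10),vel=.15);st()
for n in("side","top"):
    p=manip.read_camera(n);check(p)
    c=p["frame"][130:290,150:390,::-1] if n=="side" else p["frame"][110:220,150:350,::-1]
    cv2.imwrite(f"pics/{n}8.png",cv2.resize(c,None,fx=3,fy=3))
E
```

```text
{'bay': (1, np.float64(-0.167), np.float64(0.039), np.float64(0.039)), 'gate': (395, np.float64(-0.089), np.float64(-0.044), np.float64(0.067)), 'q2': (266, np.float64(-0.03), np.float64(-0.044), np.float64(0.068)), 'q3': (229, np.float64(0.023), np.float64(-0.044), np.float64(0.068))}
{'bay': (1, np.float64(-0.167), np.float64(-0.019), np.float64(-0.019)), 'gate': (167, np.float64(-0.064), np.float64(-0.027), np.float64(0.068)), 'q2': (85, np.float64(-0.027), np.float64(-0.002), np.float64(0.069)), 'q3': (85, np.float64(0.022), np.float64(-0.011), np.float64(0.069))}
1.0
 27.23 [ 0.5028 -0.1532  0.25  ] gap 0.0003 F [-0.1  0.  -0.4]
 28.22 [ 0.5682 -0.3332  0.1703] gap 0.0002 F [-0.1 -0.2  0.5]
 28.83 [ 0.5689 -0.3335  0.1008] gap 0.0005 F [-0.2 -0.1 -0.5]
{'bay': (6, np.float64(-0.167), np.float64(-0.038), np.float64(0.034)), 'gate': (177, np.float64(-0.089), np.float64(0.006), np.float64(0.068)), 'q2': (51, np.float64(-0.029), np.float64(0.035), np.float64(0.069)), 'q3': (5, np.float64(0.017), np.float64(0.063), np.float64(0.069))}
{'bay': 0, 'gate': (219, np.float64(-0.063), np.float64(-0.042), np.float64(0.068)), 'q2': (174, np.float64(-0.025), np.float64(-0.044), np.float64(0.067)), 'q3': (352, np.float64(0.028), np.float64(-0.043), np.float64(0.068))}
```

View pics/side8.png

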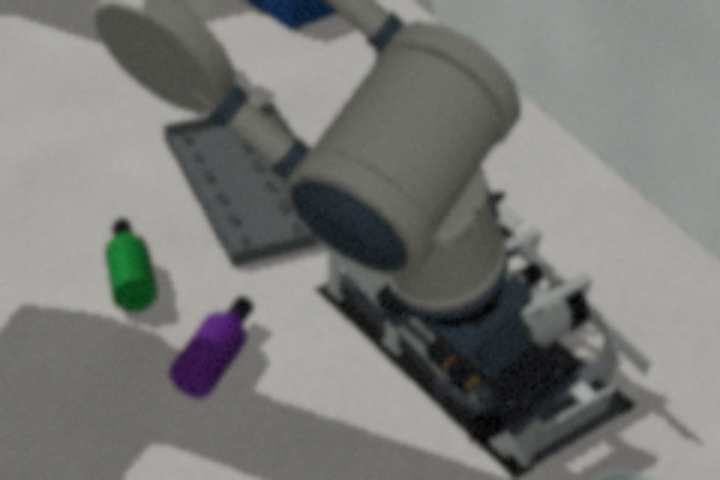

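View pics/top8.png

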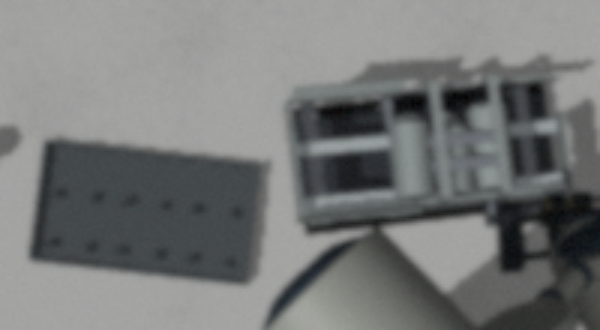

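The top view shows the gripper outside the side plate, over the pad at about (550,230), with the three bottles still queued. Pressing now.

```bash
python3 - <<'E'
from chk import *
from mv import *
r=manip.line_to(W(RK,-.081,-.138,.062),vel=.08);st(f"part {r}")
r=manip.line_to(W(RK,-.081,-.138,.024),vel=.06,until_force=14);st(f"down {r}")
manip.hold(.9);st("held")
p=manip.read_camera("top");check(p)
cv2.imwrite("pics/t9.png",cv2.resize(p["frame"][110:220,150:350,::-1],None,fx=4,fy=4))
E
```

```text
part False 29.56 [ 0.5683 -0.3337  0.0618] gap 0.0005 F [-0.4 -2.8  3.2]
down True 30.03 [ 0.5692 -0.3343  0.0376] gap 0.0005 F [-4.6 -1.5 21.5]
held 30.93 [ 0.5692 -0.3344  0.038 ] gap 0.0005 F [-2.3 -1.1 16.6]
{'bay': (361, np.float64(-0.139), np.float64(-0.043), np.float64(0.067)), 'gate': (37, np.float64(-0.053), np.float64(-0.044), np.float64(0.032)), 'q2': (156, np.float64(-0.024), np.float64(-0.044), np.float64(0.067)), 'q3': (272, np.float64(0.023), np.float64(-0.043), np.float64(0.066))}
```

View pics/t9.png

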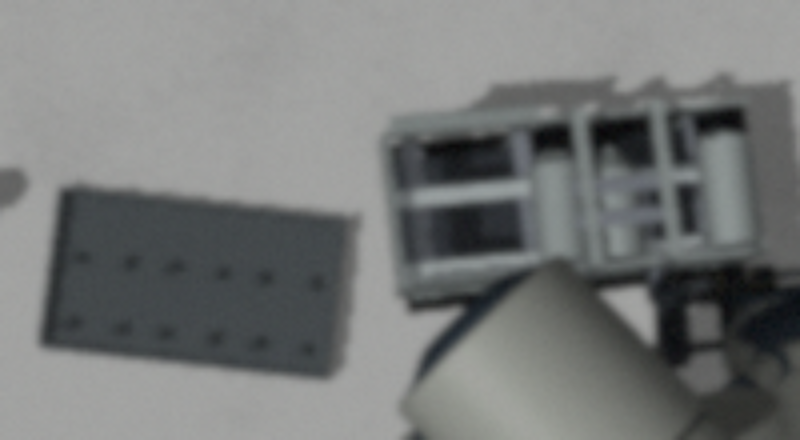

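The top view shows the standard in the bay at about (725,190), with the sample and flush held behind. I'll let the lever up.

```bash
python3 - <<'E'
from chk import *
from mv import *
manip.line_to(W(RK,-.081,-.138,.16),vel=.15);st("up")
manip.line_to(W(RK,-.20,-.10,.30),vel=.3)
manip.line_to([.40,.15,.30],ori=Ry(.1),vel=.35)
manip.hold(.5);st()
for n in("side","top"):
    p=manip.read_camera(n);check(p)
    if n=="side": print(manip.find_in(p,"lever_pad")[:2])
    c=p["frame"][130:290,150:390,::-1] if n=="side" else p["frame"][110:220,150:350,::-1]
    cv2.imwrite(f"pics/{n}10.png",cv2.resize(c,None,fx=3,fy=3))
    X=cloud(p).reshape(-1,3);X=X[~np.isnan(X[:,0])]
    c,s=np.cos(RK[2]),np.sin(RK[2]);q=X[:,:2]-RK[:2];x=q[:,0]*c+q[:,1]*s;y=-q[:,0]*s+q[:,1]*c
    m=(x<-.072)&(x>-.1)&(y<-.125)&(y>-.15);print("pad z",np.median(X[m,2]),m.sum())
E
```

```text
up 31.96 [ 0.5679 -0.3331  0.1588] gap 0.0004 F [-0.4  0.  -0.3]
 35.17 [0.4    0.1499 0.3   ] gap 0.0006 F [-0.1 -0.7 -0.3]
{'bay': (538, np.float64(-0.154), np.float64(-0.043), np.float64(0.067)), 'gate': (324, np.float64(-0.085), np.float64(-0.043), np.float64(0.067)), 'q2': (283, np.float64(-0.033), np.float64(-0.044), np.float64(0.068)), 'q3': 0}
[{'location': [0.5717, -0.2963, 0.0709], 'p': 0.7}]
pad z 0.07263195977907706 129
{'bay': (348, np.float64(-0.138), np.float64(-0.042), np.float64(0.068)), 'gate': (183, np.float64(-0.065), np.float64(-0.043), np.float64(0.068)), 'q2': (174, np.float64(-0.027), np.float64(-0.042), np.float64(0.068)), 'q3': 0}
pad z 0.07274434687587654 70
```

View pics/side10.png

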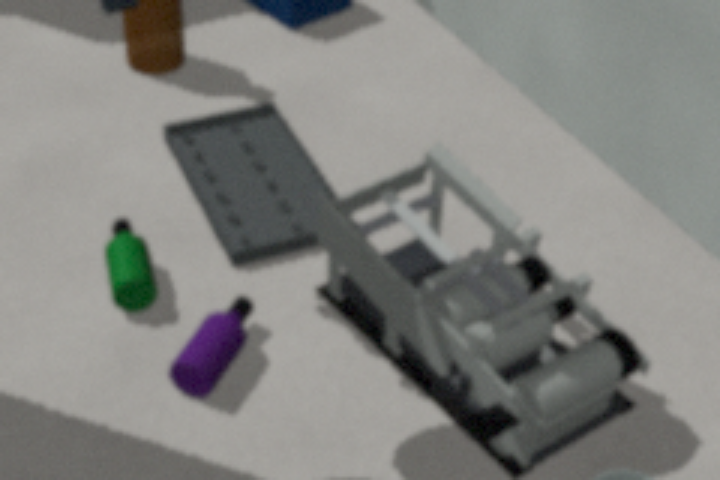

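View pics/top10.png

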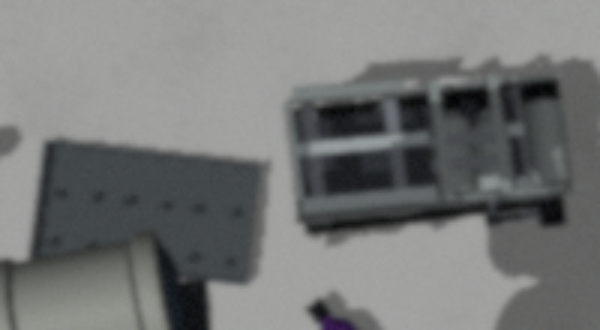

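The standard is in the bay with its cap at about (622,350), the sample is at the gate, and the flush is behind it. The lever pad is back at its rest height and the arm is clear, so I'm handing in.

```bash
python3 -c "
from rig import manip
print(manip.hand_in())"
```

```text
the job is handed in; nothing more can be done
None
```

I loaded the standard, sample and flush bottles one at a time. I pressed the lever to its stop once, held it for about 1 s until the standard was in the bay, and let it up. The arm was clear by about 35 s on the robot's clock, then I handed in.

**Last checks:**
- **Bottles:** depth and pictures from both cameras show the standard in the bay, the sample at the gate and the flush second. All caps are on the open side and the third queue place is empty. The depth check confirms which places are filled, but it does not measure to 16 mm: bridges hide part of the bottles, and each camera sees mainly one side of them.
- **Lever:** the pad measured about 73 mm above the bench, against 75 mm nominal at rest. That agrees within the calibration error, so I take it as fully up.
- **Bystanders:** nothing I did went near the beaker, pen or amber bottle. I did not measure their positions at the end.

**Went wrong:** on the way down for the sample, a finger rubbed the tray's end wall with about 21 N sideways. It was still gripped and placed normally, and I used a narrower opening for the flush bottle, which went down without contact.

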